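# Roll the last bar onto its pencil line

### The job

Two of the three round wooden bars of a stage-set cell window are already glued to the plywood panel. With your fingertips, roll the loose third bar over the panel, without lifting or dragging it, until it lies centred along the bare middle pencil line with the line showing beyond both its ends. Leave it lying still there, and do not disturb the glue jar, the tape roll or the try square.

Things in the scene. Friction and masses are not known exactly. Their poses are not given: they have to be found in the camera images.
- bar: the loose bar: dark wooden dowel, 28 mm diameter, 160 mm long, about 70 g, lying on the panel between the middle line and a glued bar (either side; gap down to 7 mm), within 0.05 rad of parallel to it. Origin on its axis, half-way along, 26 mm above the bench. x runs along the bar; y, z turn as it rolls (z up at first). Rolls easily; pushed slowly and let go, it stops within millimetres
- bar_near (a point): end of the loose bar's axis that is nearer to the robot, 80 mm from its middle along the bar's -x; same axes as the bar
- bar_far (a point): end of the loose bar's axis that is farther from the robot, 80 mm from its middle along the bar's +x; same axes as the bar
- line_mid (a point): middle of the bare middle pencil line, on top of the panel (fixed plywood, 260 mm along the lines, 360 mm across, top 12 mm above the bench). Lines are 3 mm wide, 230 mm long. On the two outer lines, 135 mm either side, bars like the loose one are glued (tops 40 mm above the bench). x runs along the line away from the robot, y across it to the left, z up. Place and yaw (within 0.35 rad) vary
- line_near (a point): end of the middle line that is nearer to the robot, 115 mm from line_mid along the line; same axes
- line_far (a point): end of the middle line that is farther from the robot, 115 mm from line_mid along the line; same axes
- glue_jar: closed white glue jar, 42 mm in diameter and 62 mm high, standing loose on the panel on the other side of the middle line from the loose bar. Origin at the centre of its underside, z up. Leave alone.
- tape_roll: roll of cream masking tape lying flat on the bench beside the panel, 100 mm across, 25 mm high. Origin at the centre of its underside, z up. Leave alone.
- try_square: carpenter's try square lying on the bench beside the panel: wooden stock 115 x 20 x 16 mm and steel blade 150 x 32 mm. Origin at about the middle of its outline, on the bench; x along the stock, y along the blade. Leave alone.
There are look-alikes about, which are no part of the job. Of the things like the bar, leave any that is orange or yellow; of the rest the smaller one is meant.

How it is judged:
On the way, in this order (a step that is already met when the one before it is completed fails the run):
1. the bar has rolled a quarter turn (angle between bar's own z axis and vertical above 1.4 rad), for 0.02 s.
2. the bar has rolled about half a turn (angle between bar's own z axis and vertical above 2.7 rad), for 0.02 s.
3. the bar has rolled well past half a turn (angle between bar's own z axis and vertical below 2.3 rad), for 0.02 s.
At the end, for the whole second after the job is handed in: the loose bar lies at rest on the panel, its middle within 6 mm sideways of the middle pencil line and parallel to it within 0.08 rad, the line running on past both ends (within 35 mm of centred); glue jar, tape roll and try square within 12 mm of where they stood, jar upright (y of bar in the frame of line_mid between -0.006 and 0.006 m and angle between the x axis of bar and the x axis of line_mid, either way round below 0.08 rad and x of bar_near in the frame of line_mid above -0.115 m and x of bar_far in the frame of line_mid below 0.115 m and x of bar in the frame of line_mid between -0.035 and 0.035 m and z of bar in the frame of line_mid below 0.018 m and linear speed of bar below 0.01 m/s and distance of each of glue_jar, tape_roll, try_square from where it was at the start of the episode below 0.012 m and angle between glue_jar's own z axis and vertical below 0.2 rad); the robot touches nothing.
It fails at once if the loose bar was lifted more than 8 mm off the panel (z of any of bar, bar_near, bar_far in the frame of line_mid above 0.022 m).
It fails at once if the glue jar was knocked over or moved (distance of glue_jar from where it was at the start of the episode above 0.012 m or angle between glue_jar's own z axis and vertical above 0.3 rad).
It fails at once if the tape roll was moved (distance of tape_roll from where it was at the start of the episode above 0.012 m).
It fails at once if the try square was moved (distance of try_square from where it was at the start of the episode above 0.012 m).
It also fails if it takes over 58 s, if anything falls off the work surface, if the arm or the gripper's body presses on something with over 40 N, if the wrist force passes 120 N, or if a joint passes its speed limit or range.

### The arm

A 7-joint arm with a two-finger parallel gripper is mounted at the origin on the work surface. World frame = base frame: x ahead of the robot, y to its left, z up, the work surface at z = 0. Lengths are in m, angles in rad, forces in N, time in s.
With the tool pointing down it reaches from about 0.4 to 0.875 m from the base axis. Payload 6.5 kg.
Tool frame: the origin (TCP) lies midway between the tips of the shut fingers; the grasp point (between the pads) lies 19 mm behind it; z points along the fingers, y is the direction in which the jaws open and shut (so a half turn about z gives the same grasp; the last joint's range is limited). The gripper opens to 85 mm and grips with 20 to 120 N. Pads are 22 mm wide; open, the fingers measure 114 mm over their backs; the gripper's body (76 mm by 85 mm) begins 54 mm behind the grasp point. The pads swing forward as they close: fully open they stand 13 mm farther back than shut.
Start: joints at [-1.38, 0.536, -0.004, 1.538, 0.003, 1.067, -0.071], TCP at [0.165, 0.629, 0.231] pointing down, gripper open.
Joint ranges: [-2.7, 2.7], [-0.37, 2.16], [-1.27, 1.26], [0.24, 2.4], [-1.31, 4.45], [0.19, 1.91], [-2.76, 2.76]. Speed limits (rad/s): [2.39, 2.39, 3.14, 3.14, 3.14, 3.14, 3.14].

### API

Orientations are given as a rotation vector (axis times angle).
In Python, from rig import manip gives the robot as it stands. The module is installed in compiled form; this text tells all that it offers. Calls block until the motion is done:
- manip.move_pose(position, orientation): joint-space move of the TCP to a pose.
- manip.move_l(position, rot=None, v=0.15): straight line of the TCP; rot=None keeps the orientation; v is the mean speed in m/s.
- manip.movej(angles): joint-space move.
- manip.open_gripper() and manip.gripper_close(): open the fingers fully, or close them until they stop; the grip force is fixed at half the most.
- manip.hold(seconds).
- manip.inverse_kinematics(position, orientation): joint angles nearest the present ones, or None.
- manip.capture(name): name is "scene" or "side" or "wrist"; returns the picture (480x640x3 uint8, blue, green, red); there is no depth.
- manip.camera_model(name): a dict with "vfov" (degrees; the focal length in pixels is half the picture's height over the tangent of half this angle, whatever the lens; pixels are square), "cx", "cy" (the principal point, pixels), "view" (4x4, takes a point from world to camera coordinates). Camera axes: x right, y down, z forward; pixel columns grow to the right and rows downward; lengths in m; the calibration is good to about 2 mm. The wrist camera is an equidistant fisheye: a pixel r from the principal point sees the ray r / f radians off the axis. A picture is of the moment at which its call begins: read the wrist's pose just before it. camera_model takes no time and is no camera call; for the wrist camera it gives the pose at the moment of the call.
A pose or a line that the arm cannot do raises manip.PlanningError and nothing moves.
- manip.job_done(): hands the job in, once; it reports no verdict.
Readings, each from a call of its own:
- manip.current_t(): time.
- manip.current_joints(): joint angles.
- manip.current_qd(): joint speeds.
- manip.current_tau(): joint torques, N m.
- manip.current_tcp_pos(): TCP position.
- manip.current_tool_rot(): TCP orientation.
- manip.current_ft_force(): force on the tool from outside, world axes, zero at the start.
- manip.current_moment(): the same for the moment, N m.
- manip.current_finger_gap(): opening from 0.0 (shut) to 1.0 (fully open).
Only numpy, scipy, OpenCV 4.12 (cv2) and the standard library are available. Lean on these libraries where they do the work, as an engineer would, in place of code of your own. Each camera call takes 0.05 s, during which the arm holds its last target. There are 200 camera calls.

## Working session

There is one attempt and no reset: what is moved stays moved. The work goes in short steps, each a Python script; the robot and the scene stay as the last script left them, time stands still between calls to the robot, and variables do not carry over. Pictures are saved under pics/ and viewed, about 8 in all and at most 12, crops included, and the job is handed in when it is done.

```bash
mkdir -p pics; ls; python3 - <<'E'
from rig import manip
import cv2,numpy as np
np.set_printoptions(precision=4,suppress=True)
for n in ("scene","side","wrist"):
    m=manip.camera_model(n); print(n,m['vfov'],m['cx'],m['cy']); print(np.array(m['view']))
    cv2.imwrite(f"pics/{n}0.png",manip.capture(n))
print(manip.current_tcp_pos(),manip.current_tool_rot(),manip.current_t(),manip.current_ft_force())
E
```

```text
pics
scene 46.90348066817805 310.5451812836484 247.69938241631502
[[-0.3431  0.9393 -0.003   0.1095]
 [ 0.6358  0.2299 -0.7368 -0.2942]
 [-0.6914 -0.2547 -0.6761  1.8169]
 [ 0.      0.      0.      1.    ]]
side 42.60653409914287 318.0228086667422 233.891275140937
[[ 0.9032 -0.4292 -0.0062 -0.4422]
 [-0.2966 -0.6136 -0.7318  0.2619]
 [ 0.3103  0.6628 -0.6815  1.1728]
 [ 0.      0.      0.      1.    ]]
wrist 65.70646984690485 312.6898660265462 241.21930641575742
[[ 0.2528  0.9675 -0.0012 -0.6484]
 [ 0.9314 -0.243   0.271  -0.0351]
 [ 0.2619 -0.0696 -0.9626  0.3791]
 [ 0.      0.      0.      1.    ]]
[0.165  0.6282 0.2306] [-0.4022 -3.1157  0.0022] 0.15 [-0.3149 -0.7195 -0.1296]
```

View pics/scene0.png

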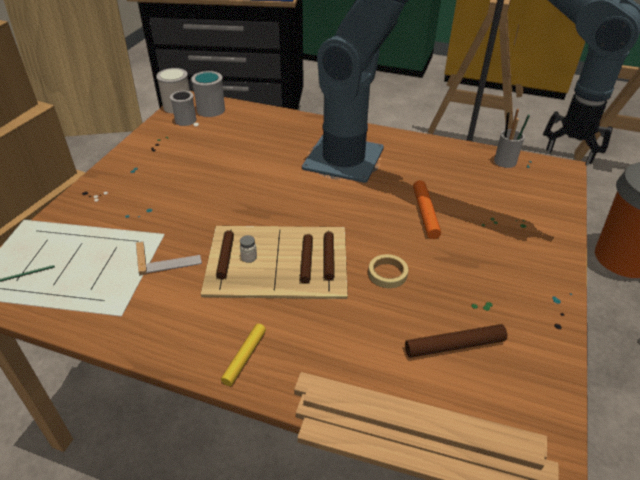

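View pics/side0.png

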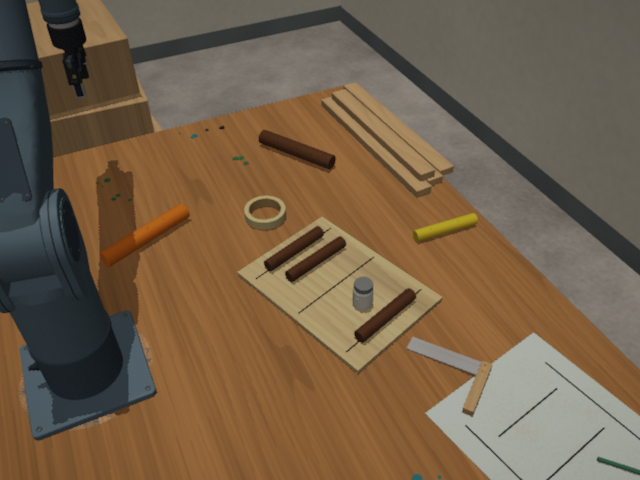

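The loose bar is the dark one at scene (306,258), side (316,258): there is no pencil line under its ends.

Possible confusions, all left alone:

| Look-alike | Scene pixel | Why not |
|---|---|---|
| Glued bar | (328,256) | on an outer line |
| Glued bar | (225,254) | on an outer line |
| Large dark bar | (456,340) | bigger |
| Orange bar | (427,208) | excluded colour |
| Yellow bar | (244,353) | excluded colour |

The bare line is at scene (278,260), the jar at (248,249), the tape at (388,270) and the square at (165,262). Next I measure from both cameras.

```bash
cat > h.py <<'E'
import numpy as np,cv2
from scipy.spatial.transform import Rotation as R
np.set_printoptions(precision=4,suppress=True)
def ray(m,u,v,fish=False):
    f=240/np.tan(np.radians(m['vfov'])/2); V=np.array(m['view'])
    x,y=u-m['cx'],v-m['cy']
    if fish:
        r=np.hypot(x,y); th=r/f; s=np.sin(th)/max(r,1e-9); d=np.array([x*s,y*s,np.cos(th)])
    else: d=np.array([x/f,y/f,1.])
    return -V[:3,:3].T@V[:3,3], V[:3,:3].T@d
def cast(m,u,v,z,fish=False):
    o,d=ray(m,u,v,fish); return o+d*(z-o[2])/d[2]
def blobs(img,thr,roi,amin):
    x0,y0,x1,y1=roi; mk=np.zeros(img.shape[:2],np.uint8)
    mk[y0:y1,x0:x1]=(img[y0:y1,x0:x1].max(2)<thr)*255
    c,_=cv2.findContours(mk,cv2.RETR_EXTERNAL,cv2.CHAIN_APPROX_NONE)
    return [k for k in c if cv2.contourArea(k)>amin]
def ends(k):  # midline ends of an elongated blob
    p=k[:,0,:].astype(float); (cx,cy),_,_=cv2.minAreaRect(k)
    b=cv2.boxPoints(cv2.minAreaRect(k)); 
    if np.linalg.norm(b[0]-b[1])>np.linalg.norm(b[1]-b[2]): b=np.roll(b,1,0)
    return (b[0]+b[1])/2,(b[2]+b[3])/2
E
python3 - <<'E'
from h import *
from rig import manip
for n,roi in (("scene",(205,228,347,297)),("side",(240,220,440,370))):
    img=cv2.imread(f"pics/{n}0.png"); m=manip.camera_model(n); print(n)
    for k in blobs(img,75,roi,60):
        a,b=ends(k); A,B=cast(m,*a,.026),cast(m,*b,.026)
        if A[0]>B[0]:A,B=B,A
        print("bar",a,b,A[:2],B[:2],"mid",(A+B)[:2]/2,"len",np.linalg.norm(A-B),"yaw",np.arctan2(B[1]-A[1],B[0]-A[0]),cv2.contourArea(k))
ms,md=manip.camera_model("scene"),manip.camera_model("side")
for lab,p,q in (("line end near",(281,229),(374,258)),("line far",(276,290),(300,312)),):
    print(lab,cast(ms,*p,.012),cast(md,*q,.012))
print("jar top",cast(ms,248,240,.074),cast(md,363,282,.074))
print("tape",cast(ms,388,270,.0125),cast(md,265,212,.0125))
print("square",cast(ms,140,257,.01),cast(ms,200,261,.01))
E
python3 -c "
import cv2
a=cv2.imread('pics/scene0.png')[215:305,195:425]
b=cv2.imread('pics/side0.png')[205:375,230:450]
cv2.imwrite('pics/crop1.png',cv2.vconcat([cv2.resize(a,(690,270),interpolation=2),cv2.resize(b[:, :],(690,533),interpolation=2)])[:600])"
```

```text
scene
bar [304.1269 282.2233] [307.4416 235.8173] [0.4308 0.0319] [0.5963 0.0844] mid [0.5136 0.0582] len 0.17360902614241638 yaw 0.3072421594251912 222.0
bar [328.5 233. ] [328.5 280. ] [0.4005 0.0817] [0.5686 0.1385] mid [0.4846 0.1101] len 0.17742902078035788 yaw 0.32634814041355414 227.0
bar [220.0385 278.8077] [229.4231 231.8846] [ 0.4878 -0.1735] [ 0.6565 -0.1162] mid [ 0.5721 -0.1449] len 0.17807737166885906 yaw 0.3272648254336002 237.0
side
bar [356.176  338.7756] [415.48   290.1464] [ 0.4898 -0.1722] [ 0.6604 -0.1146] mid [ 0.5751 -0.1434] len 0.18006847536947315 yaw 0.3255172134095796 865.0
bar [286.8122 277.7097] [343.8658 240.7927] [0.4325 0.0346] [0.5942 0.0832] mid [0.5134 0.0589] len 0.16879814657106482 yaw 0.292368729209099 558.0
bar [265.3077 267.4615] [322.3077 229.4615] [0.4025 0.0827] [0.5667 0.1387] mid [0.4846 0.1107] len 0.17345375264816854 yaw 0.3287568304898142 589.5
line end near [ 0.414  -0.0527  0.012 ] [0.6363 0.0174 0.012 ]
line far [0.6323 0.0236 0.012 ] [ 0.4236 -0.053   0.012 ]
jar top [ 0.5486 -0.0856  0.074 ] [ 0.5499 -0.0847  0.074 ]
tape [0.4706 0.2663 0.0125] [0.4753 0.2687 0.0125]
square [ 0.643 -0.36   0.01 ] [ 0.6027 -0.2039  0.01  ]
```

View pics/crop1.png

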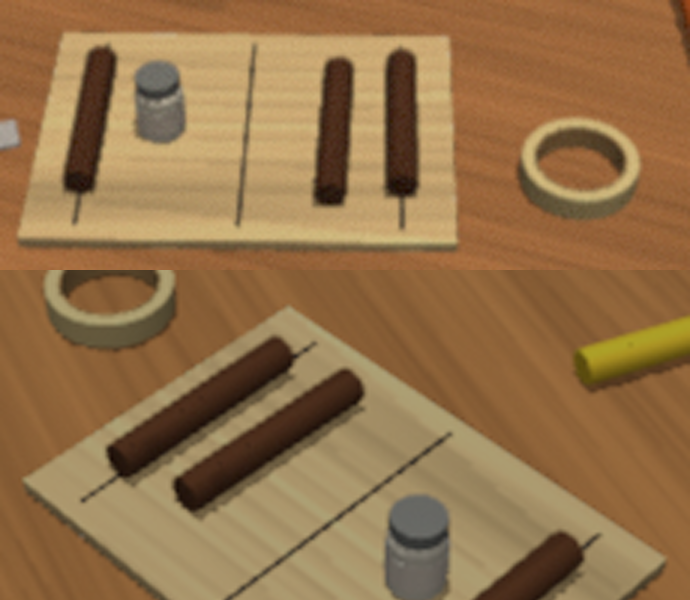

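```bash
cat >> h.py <<'E'
def rotv(yaw,s=1):
    y=s*np.array([np.cos(yaw),np.sin(yaw),0]); z=np.array([0,0,-1.])
    return R.from_matrix(np.c_[np.cross(y,z),y,z]).as_rotvec()
LM=np.array([.5275,-.0165]); YAW=.328
def l2w(x,y,z,yaw=None):
    yaw=YAW if yaw is None else yaw
    c,s=np.cos(yaw),np.sin(yaw); return [LM[0]+c*x-s*y,LM[1]+s*x+c*y,z]
E
python3 - <<'E'
from h import *
from rig import manip
best=None
for s in (1,-1):
    q=manip.inverse_kinematics(l2w(.01,.045,.28),rotv(YAW,s)); print(s,q)
    if q is not None and (best is None or abs(q[6])<abs(best[1][6])): best=(s,q)
s=best[0]; print("use",s)
manip.move_pose(l2w(.01,.045,.28),rotv(YAW,s))
m=manip.camera_model("wrist"); img=manip.capture("wrist"); cv2.imwrite("pics/w1.png",img)
import pickle; pickle.dump(m,open("w1.pkl","wb"))
V=np.array(m['view']); print("cam",-V[:3,:3].T@V[:3,3],manip.current_tcp_pos(),manip.current_t(),manip.current_ft_force(),manip.current_finger_gap())
E
```

```text
1 [-0.6326  0.2962  0.6043  1.8453 -0.1915  1.0582  0.3738]
-1 [-0.9731  0.44    1.1037  1.8598 -0.4378  1.1133 -2.5205]
use 1
cam [0.4989 0.0947 0.4231] [0.5225 0.0304 0.2799] 2.6833 [-0.3144 -0.0884 -0.253 ] 1.0018872525090716
```

View pics/w1.png

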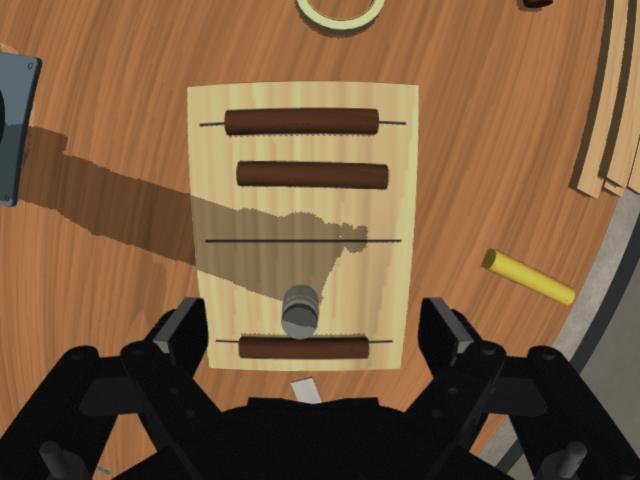

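The wrist view shows the loose bar from (237,174) to (388,177), the bare line from (206,240) to (400,240), and the jar at (300,312). I'll measure the bar and line in this one picture.

```bash
cat >> h.py <<'E'
def fitbar(img,m,roi,thr=90,z=.026):
    """bar ends from a wrist picture: undistort contour points onto plane z, then minAreaRect"""
    k=max(blobs(img,thr,roi,500),key=cv2.contourArea)
    # midline in world: column-wise mid of contour, cast onto axis height
    p=np.array([cast(m,u,v,z,True)[:2] for u,v in k[:,0,:].astype(float)])
    (c,(w,h),_)=r=cv2.minAreaRect((p*1000).astype(np.float32)); b=cv2.boxPoints(r)/1000
    if np.linalg.norm(b[0]-b[1])>np.linalg.norm(b[1]-b[2]): b=np.roll(b,1,0)
    A,B=(b[0]+b[1])/2,(b[2]+b[3])/2
    if A[0]>B[0]:A,B=B,A
    return A,B,min(w,h)
def rel(P):
    d=np.array(P[:2])-LM; c,s=np.cos(YAW),np.sin(YAW); return np.array([c*d[0]+s*d[1],-s*d[0]+c*d[1]])
def linepts(img,m,u0,u1,v0,v1):
    g=img.max(2).astype(float); P=[]
    for u in range(u0,u1,4):
        col=g[v0:v1,u]; v=col.argmin()
        if col[v]<.7*np.median(col):
            w=np.clip(np.median(col)*.8-col[max(v-3,0):v+4],0,None); vv=v0+max(v-3,0)+(w*np.arange(len(w))).sum()/w.sum()
            P.append(cast(m,u,vv,.012,True)[:2])
    return np.array(P)
E
python3 - <<'E'
from h import *
import pickle
m=pickle.load(open("w1.pkl","rb")); img=cv2.imread("pics/w1.png")
P=linepts(img,m,200,408,228,252); vx,vy,x0,y0=cv2.fitLine(P.astype(np.float32),cv2.DIST_HUBER,0,.001,.001).ravel()
e=sorted([P[0],P[-1]],key=lambda p:p[0]); print(len(P),"line yaw",np.arctan(vy/vx),"ends",e,"len",np.linalg.norm(e[0]-e[1]),"mid",(e[0]+e[1])/2, "rel",rel((e[0]+e[1])/2))
for roi in ((220,155,400,195),(220,100,385,140),(235,333,375,363)):
    A,B,w=fitbar(img,m,roi); print("bar",A,B,"len",np.linalg.norm(A-B),"w",w,"yaw",np.arctan2(*(B-A)[::-1]),"mid",(A+B)/2,"rel",rel((A+B)/2))
# blob
E
```

```text
49 line yaw 0.33181885 ends [array([ 0.4197, -0.0538]), array([0.6329, 0.0201])] len 0.2255822565508164 mid [ 0.5263 -0.0168] rel [-0.0012  0.0001]
bar [0.4332 0.0349] [0.5882 0.0843] len 0.16271093 w 27.161060333251953 yaw 0.30891383 mid [0.5107 0.0596] rel [0.0086 0.0775]
bar [0.3984 0.082 ] [0.5643 0.1389] len 0.17532471 w 27.30878257751465 yaw 0.33046874 mid [0.4813 0.1104] rel [-0.0028  0.135 ]
bar [ 0.4882 -0.1722] [ 0.6523 -0.1152] len 0.17371082 w 31.909738540649414 yaw 0.33438292 mid [ 0.5702 -0.1437] rel [-0.0005 -0.1342]
```

```bash
sed -i 's/^LM=.*/LM=np.array([.527,-.0166]); YAW=.332/' h.py; cat >> h.py <<'E'
def stroke(manip,mid,yaw,adv,off=None,fz=5.,v=.05,zs=.036,lift=.05):
    """roll bar at mid(xy) by adv (signed, along its left normal): press on top, go 2*adv, lift"""
    n=np.array([-np.sin(yaw),np.cos(yaw)]); off=-adv/2 if off is None else off
    p=np.array(mid)+n*off; rv=rotv(yaw)
    manip.move_l([*p,lift],rv,v=.15); manip.move_l([*p,zs],rv,v=.06)
    f0=np.array(manip.current_ft_force()); z=zs; d=0
    while d<fz and z>.021:
        z-=.0007; manip.move_l([*p,z],rv,v=.02); manip.hold(.03); d=manip.current_ft_force()[2]-f0[2]
    zc=z; q=p+n*2*adv; log=[]
    for t in (.25,.5,.75,1): 
        manip.move_l([*(p+n*2*adv*t),z],rv,v=v); log.append(np.array(manip.current_ft_force())-f0)
    manip.move_l([*q,lift],rv,v=.1)
    print("zc",zc,"F",d,"log",np.array(log).round(1).tolist(),"t",manip.current_t())
    return np.array(mid)+n*adv
E
python3 - <<'E'
from h import *
from rig import manip
import pickle
mid=np.array([.5107,.0596]); yaw=.309
n=np.array([-np.sin(yaw),np.cos(yaw)])
manip.move_pose([*(mid+n*.006),.10],rotv(yaw)); print(manip.current_t())
mid=stroke(manip,mid,yaw,-.012); print("expect",mid,rel(mid))
m=manip.camera_model("wrist"); img=manip.capture("wrist"); cv2.imwrite("pics/w2.png",img); pickle.dump(m,open("w2.pkl","wb"))
cv2.imwrite("pics/s2.png",manip.capture("side"))
E
```

```text
3.45
zc 0.026200000000000008 F 7.594502104806016 log [[-1.3, -1.1, 7.1], [-2.0, -1.4, 7.2], [-2.0, -1.5, 7.1], [-2.3, -1.4, 7.5]] t 9.7417
expect [0.5143 0.0482] [0.0092 0.0654]
```

View pics/w2.png

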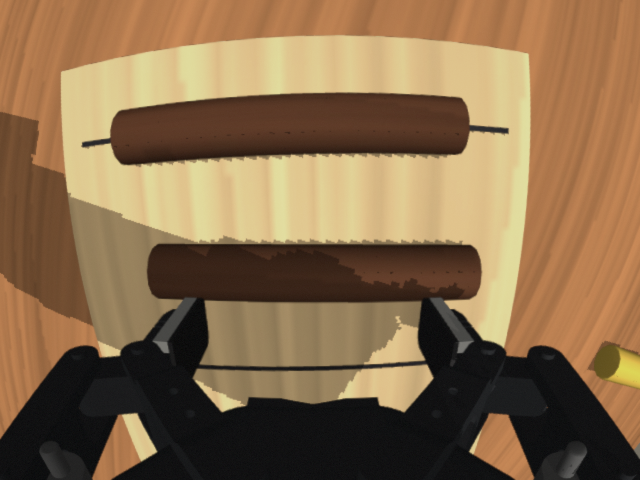

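The wrist view shows the bar from (148,271) to (481,272), well clear of the glued bar, so it rolled. I'll measure the advance.

```bash
python3 - <<'E'
from h import *
import pickle
m=pickle.load(open("w2.pkl","rb")); img=cv2.imread("pics/w2.png")
A,B,w=fitbar(img,m,(130,235,500,296),95); print("bar",A,B,"len",np.linalg.norm(A-B),"w",w,"yaw",np.arctan2(*(B-A)[::-1]),"mid",(A+B)/2,"rel",rel((A+B)/2))
A,B,w=fitbar(img,m,(112,85,468,170),95); print("glued",np.linalg.norm(A-B),"w",w,"yaw",np.arctan2(*(B-A)[::-1]),"rel",rel((A+B)/2))
E
```

```text
bar [0.4316 0.0218] [0.5953 0.0741] len 0.17182346 w 28.032331466674805 yaw 0.3091316 mid [0.5134 0.048 ] rel [0.0082 0.0655]
glued 0.17143962 w 27.454954147338867 yaw 0.33316877 rel [-0.0034  0.1352]
```

The roll matched the prediction to 0.1 mm: 12 mm advance, yaw unchanged. I'll continue with four faster strokes.

```bash
python3 - <<'E'
from h import *
from rig import manip
import pickle
yaw=.309; mid=np.array([.5139,.0481]); 
for i in range(4): mid=stroke(manip,mid,yaw,-.0131,zs=.0275,lift=.036,v=.06); print(mid,rel(mid))
n=np.array([-np.sin(yaw),np.cos(yaw)])
manip.move_l([*(mid-n*.03),.12],rotv(yaw),v=.2)
m=manip.camera_model("wrist"); img=manip.capture("wrist"); cv2.imwrite("pics/w3.png",img); pickle.dump(m,open("w3.pkl","wb"))
print(manip.current_t())
E
```

```text
zc 0.0261 F 10.127346795651174 log [[-2.5, -0.4, 9.0], [-1.6, 0.3, 8.8], [-2.5, -0.3, 9.5], [-2.6, 0.5, 9.0]] t 12.2583
[0.5179 0.0356] [0.0084 0.0523]
zc 0.0261 F 13.205499284624608 log [[-3.5, -0.4, 13.5], [-3.3, -0.6, 13.1], [-3.1, -1.2, 12.7], [-3.0, -0.9, 11.8]] t 14.65
[0.5219 0.0231] [0.0081 0.0392]
zc 0.0261 F 12.564729893250956 log [[-2.6, -0.7, 11.4], [-2.2, -1.5, 11.5], [-2.7, -0.9, 12.5], [-3.0, -1.1, 11.4]] t 17.0417
[0.5259 0.0107] [0.0078 0.0261]
zc 0.0261 F 11.597222395837811 log [[-3.4, -1.5, 12.0], [-2.8, -1.2, 11.4], [-3.1, -1.9, 11.7], [-2.3, -1.0, 10.9]] t 19.4333
[ 0.5298 -0.0018] [0.0075 0.0131]
20.0667
```

View pics/w3.png

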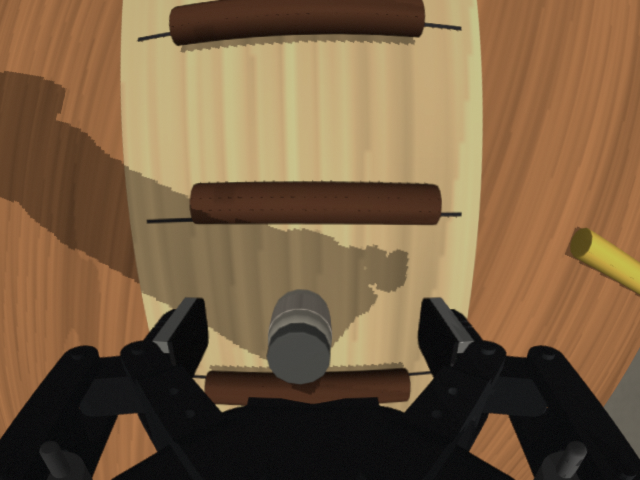

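The bar, (190,203) to (441,200), now lies just above the line, whose ends show at (148–188,220) and (443–461,214). The jar stands undisturbed. I'll measure the remaining offset directly.

```bash
cat > meas.py <<'E'
from h import *
import pickle,sys
def go(name,roi,L,Rr,vr):
    m=pickle.load(open(name+".pkl","rb")); img=cv2.imread(f"pics/{name}.png")
    A,B,w=fitbar(img,m,roi,95); print("bar len",np.linalg.norm(A-B),"w",w,"yaw",np.arctan2(*(B-A)[::-1]),"mid",(A+B)/2,"rel",rel((A+B)/2),rel(A),rel(B))
    for r in (L,Rr):
        P=linepts(img,m,*r,*vr); print("line pts rel",np.array([rel(p) for p in P]).round(4).tolist())
if __name__=="__main__": go("w3",(189,170,444,226),(146,187),(444,466),(207,228))
E
python3 meas.py
```

```text
bar len 0.17168781 w 28.040742874145508 yaw 0.31003138 mid [ 0.5306 -0.0029] rel [0.0078 0.0118] [-0.078   0.0137] [0.0937 0.0099]
line pts rel [[-0.1145, 0.0001], [-0.1112, 0.0002], [-0.1079, 0.0002], [-0.1046, 0.0002], [-0.1013, 0.0002], [-0.0981, 0.0003], [-0.0949, 0.0003], [-0.0917, 0.0003], [-0.0886, 0.0003], [-0.0855, 0.0002]]
line pts rel [[0.0994, 0.0003], [0.1025, 0.0002], [0.1057, 0.0003], [0.1089, 0.0002], [0.1121, 0.0004]]
```

```bash
python3 - <<'E'
from h import *
from rig import manip
import pickle
yaw=.3095; mid=np.array([.5302,-.0023]); n=np.array([-np.sin(yaw),np.cos(yaw)])
mid=stroke(manip,mid,yaw,-.0120,zs=.0275,lift=.036,v=.05); print(mid,rel(mid))
manip.move_l([*(mid-n*.006),.12],rotv(yaw),v=.15)
manip.move_l([*(mid-n*.03),.16],rotv(yaw),v=.2)
m=manip.camera_model("wrist"); img=manip.capture("wrist"); cv2.imwrite("pics/w4.png",img); pickle.dump(m,open("w4.pkl","wb"))
cv2.imwrite("pics/side4.png",manip.capture("side")); cv2.imwrite("pics/scene4.png",manip.capture("scene"))
print(manip.current_t())
E
```

```text
zc 0.0261 F 8.308228576864673 log [[-3.2, -0.8, 9.6], [-2.4, -0.3, 10.7], [-2.5, -0.5, 9.5], [-3.0, -0.0, 8.6]] t 23.0
[ 0.5339 -0.0137] [0.0074 0.0005]
24.2417
```

View pics/w4.png

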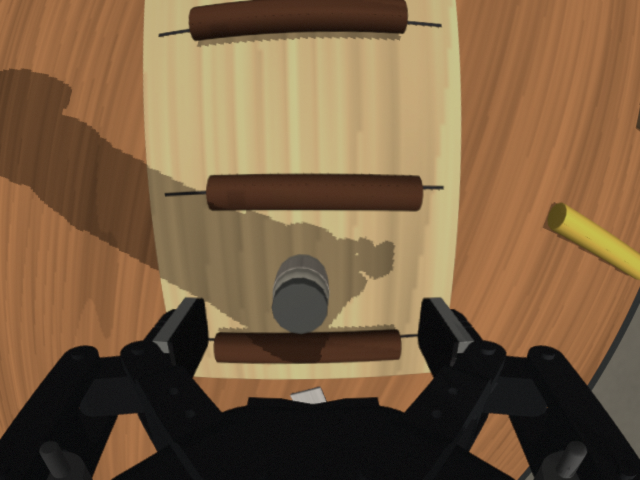

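View pics/scene4.png

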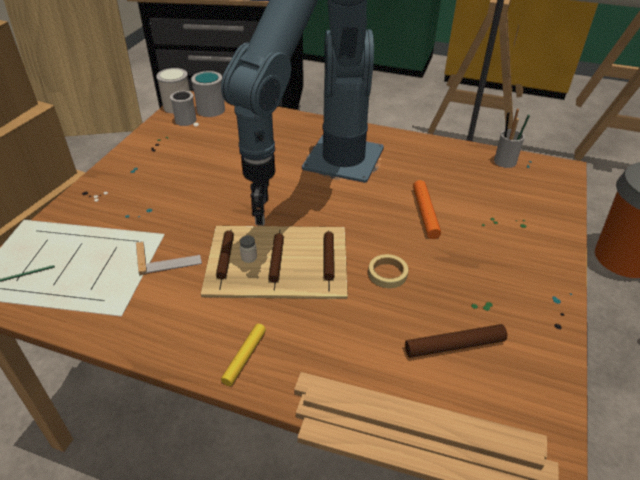

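The bar, wrist (207,193) to (422,192), covers the line, which shows at (165–205,194) and (424–443,187). The jar, tape and square sit at their original scene pixels. One numeric check follows.

```bash
python3 - <<'E'
from meas import go
from h import *
from rig import manip
go("w4",(206,165,424,215),(163,205),(426,446),(180,202))
a,b=cv2.imread("pics/side0.png"),cv2.imread("pics/side4.png"); m=manip.camera_model("side")
for k in blobs(b,75,(290,220,400,330),200):
    p,q=ends(k); P,Q=cast(m,*p,.026),cast(m,*q,.026); print("side",rel(P),rel(Q),rel((P+Q)/2))
for nm,(x0,y0,x1,y1) in (("tape",(240,190,292,235)),("square",(400,330,500,420))):
    print(nm,"diff",(np.abs(a[y0:y1,x0:x1].astype(int)-b[y0:y1,x0:x1]).max(2)>40).mean())
E
```

```text
bar len 0.16749278 w 27.47899627685547 yaw 0.30956146 mid [ 0.5339 -0.0147] rel [ 0.0071 -0.0005] [-0.0766  0.0014] [ 0.0909 -0.0024]
line pts rel [[-0.1151, 0.0003], [-0.1114, 0.0004], [-0.1078, 0.0003], [-0.1042, 0.0004], [-0.1006, 0.0003], [-0.097, 0.0004], [-0.0935, 0.0004], [-0.09, 0.0003], [-0.0866, 0.0001], [-0.0831, 0.0]]
line pts rel [[0.0978, 0.0006], [0.1012, 0.0005], [0.1047, 0.0006], [0.1082, 0.0004], [0.1118, 0.0005]]
side [-0.0518 -0.1348] [ 0.0538 -0.1346] [ 0.001  -0.1347]
side [ 0.0127 -0.0369] [ 0.0396 -0.0636] [ 0.0261 -0.0503]
side [-0.0744  0.0019] [ 0.0907 -0.0171] [ 0.0082 -0.0076]
side [-0.0011  0.1582] [0.1391 0.0914] [0.069  0.1248]
tape diff 0.0
square diff 0.0
```

The wrist check is good: 0.9 mm off the line and 0.022 rad from parallel. The side blob disagrees and looks merged with shadow, so I'll check its crop.

```bash
python3 - <<'E'
import cv2
a=cv2.imread("pics/side4.png")[205:375,230:450]; cv2.imwrite("pics/crop4.png",cv2.resize(a,None,fx=3,fy=3,interpolation=2))
E
```

```text
(no output)
```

View pics/crop4.png

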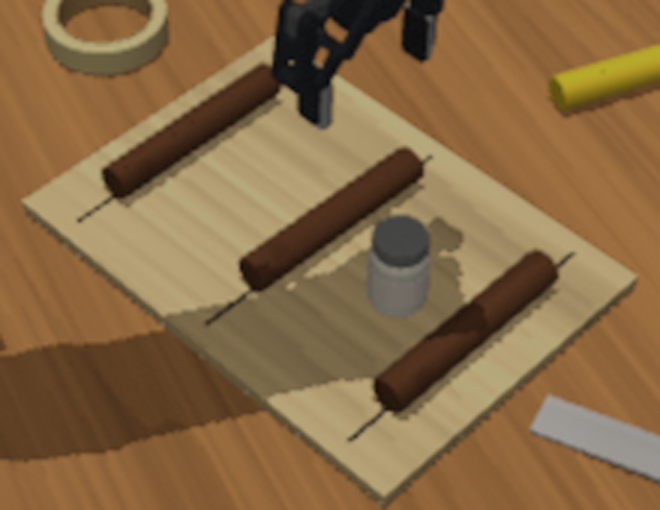

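The side crop shows the bar lying on the line, which runs out past both ends at crop (230,305) and (428,160). The arm's shadow touches the bar and explains the skewed side blob. The gripper is clear of everything, so I'm handing in.

```bash
python3 -c "
from rig import manip
manip.job_done(); print(manip.current_t())"
```

```text
the job is handed in; nothing more can be done
the job is handed in; nothing more can be done
```

I rolled the loose bar onto the bare middle line with six short top strokes of the open fingertips, pressing with about 8–13 N. The bar travelled about 77 mm, or roughly 5.5 rad of roll, and I handed the job in at about 24 s.

**Bar position:** the last wrist-camera check put its middle about 1 mm off the line and 7 mm from centred, 0.022 rad from parallel. The line shows beyond both ends.

**Other objects:** the tape roll and try square showed no pixel change in the side view. The glue jar is upright where it stood by eye; I did not re-measure it.

**Check that disagreed:** an automatic side-camera fit put the bar 7.6 mm off the line and skewed. I set that result aside because the arm's shadow appears to have merged into the detected shape. A close crop of the same side picture shows the bar on the line.

The roll angle was not measured directly. I infer it from the bar's travel, which matched rolling without slip to within about 1 mm wherever I checked.

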